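# Level the marking-out plate with a wedge

### The arm

A 6-joint arm with a two-finger parallel gripper is mounted at the origin on the work surface. World frame = base frame: x ahead of the robot, y to its left, z up, the work surface at z = 0. Lengths are in m, angles in degrees, forces in N, time in s.
With the tool pointing down it reaches from about 0.3 to 0.775 m from the base axis. Payload 14.6 kg.
Tool frame: the origin (TCP) lies between the finger pads; the fingertips stand 17 mm ahead of it and the grasp point (between the pads) lies 2 mm behind it; z points along the fingers, y is the line along which they close (so a half turn about z gives the same grasp; the last joint's range is limited). The gripper opens to 94 mm and grips with 3 to 60 N. Pads are 16 mm wide; open, the fingers measure 119 mm over their backs; the gripper's body (75 mm by 177 mm) begins 78 mm behind the grasp point.
Start: joints at [-67.128, 17.183, 87.147, -0, 75.671, -3.816], TCP at [0.247, -0.491, 0.222] pointing down, gripper open.
Joint ranges: [-173.82, 173.82], [-45.26, 126.66], [13.44, 144.39], [-59.66, 239.66], [0, 175.72], [-146.38, 146.38]. Speed limits (degrees/s): [127.2, 127.2, 147.25, 180, 180, 180].

### API

Orientations are given as [roll, pitch, yaw] about the fixed x, y, z axes, in that order (R = Rz(yaw) Ry(pitch) Rx(roll)).
In Python, from station import r, vision gives the robot as it stands. The module is installed in compiled form; this text tells all that it offers.
- The arm moves only by the tool servo_tool, never from a script. Its argument "rows" is a list that holds one entry, the list of rows, each a list of 5 numbers: the finger opening in mm, from 0 to 94, then the shift along the tool's x, y, z in fractions of the full range, 1 being 100 cm, then the turn about the tool's z in a scale on which 1.0 is 45 degrees. A call has 1 to 20 rows; each row is the pose to reach, as a shift and turn from the pose commanded when the call began, along the tool's axes at that moment; what a row does not reach only later rows make up. A row lasts 1/12 s, in which the tool goes at most 41.7 mm and 7.16 degrees, less where a joint would pass 70% of its speed; a pose out of reach is approached as far as the arm can. Shift and turn numbers lie between -1 and 1, and a call with a number outside is refused. A call with a gripper value outside its range is refused whole. The fingers move at their own pace and stop on an object; "newtons" is the grip in N (left out, the last holds). Time passes only in rows, so rows that repeat a pose let the fingers close. It gives the time, the measured TCP pose, the force, the opening and the grip force at its end, in the units of the state.
- r.observe(): the state, without advancing time (a new reading comes with each control period).
- vision.grab_frame(name): name is "scene" or "top"; returns a dict with "color" (384x512x3 uint8, blue, green, red), "fx", "fy", "cx", "cy" (pixels), "k1" (the pictures are not rectified: a ray, as slopes to the right and down, at radius r is drawn at 1 + k1 r^2 times it, then the intrinsics apply), "R" (3x3) and "t" (3): a world point X has camera coordinates R X + t. Camera axes: x right, y down, z forward; pixel columns grow to the right and rows downward; lengths in m; the calibration is good to about 2 mm. A picture is of the moment at which its call begins. There is no depth.
- r.finish_job(): hands the job in; it is judged then, once.
The state is a dict: "t": time; "joints": joint angles; "qvel": joint speeds; "effort": joint torques, N m; "position": TCP position; "eef_rot": TCP orientation; "force": force on the tool from outside, world axes, zero at the start; "wrist_torque": the same for the moment, N m; "grip_width": finger opening in m; "grasp_force": force on a finger pad.
Only numpy, scipy, OpenCV 4.12 (cv2) and the standard library are available. Lean on these libraries where they do the work, as an engineer would, in place of code of your own. Each camera call takes 0.05 s, during which the arm holds its last target. There are 200 camera calls.

### The job

The cast-iron marking-out plate stands half on a raised board and half on the worn bench planks, so one end of it is low. Pick up the beech wedge, lay it flat on the bench with its thin end under the middle of the low edge, and push it straight in, slowly and without forcing, until the bubble of the spirit level on the plate sits centred between its two black lines; then let go of the wedge and leave it there. Push only the wedge: do not touch the plate or the level or let the plate slide along the bench, and leave the tub, the tin and the flat wooden offcut alone.

Things in the scene. Friction and masses are not known exactly. Their poses are not given: they have to be found in the camera images.
- plate: Cast-iron plate, about 3.2 kg, 160 (x) x 260 (y) x 34 mm: rimmed plate on four rubber feet (12 high, 22 across, at x +-60, y -70 and +80). Origin: its centre at the feet's undersides; y from low to high end, z up. +y feet stand on a raised board, -y feet on the worn planks, 7 to 13 mm lower (varies): it slopes 2 to 5 deg. The planks under the low end lie 0 to 3 mm above z = 0 (not measured).
- level: Engineer's spirit level, aluminium with black ends, 150 (along the plate's y) x 24 x 38 mm, held by its magnetic foot on the middle of the plate's top. Origin: centre of its underside, axes as the plate's.
- bubble_mid (a point): Middle of the pale bubble, 12 mm long, in the green-yellow glass tube in the window on top of the level, some 75 mm above the bench. It moves 1 mm along the tube per 1 mrad (0.06 deg) of slope, towards the higher end: +y while the low end is too low, -y once it is lifted too far. Stops 14 mm either side, at the tube's ends; takes about 1 s to settle.
- tube_mid (a point): Middle of the tube, midway between its two black lines, which are 16 mm apart (14.6 mm clear). Axes as the level's and the plate's: y along the tube, towards the plate's high end. The bubble is centred when bubble_mid is here.
- low_edge (a point): Middle of the lower outside edge of the plate's low end, at (0, -130, 12) mm in the plate's frame, axes as the plate's. At the start 7 to 11 mm above the planks; 19 to 25 mm above them when level. Straight rim 160 mm wide; the two feet stand 49 mm inward with 98 mm between them; bare planks for 110 mm inward.
- wedge: Beech wedge, 85 g, 150 long (y) x 36 wide (x) mm, 5 high at the thin end (+y), 35 at the thick end, plane slope 1 in 5 on top. Origin: centre of its underside, z up. Lies flat on the bench at z = 0, changing places with the offcut. Its sides can be gripped from above near the thick end. Under the plate it takes 5 to 18 N to push, lifts 1 mm per 5 mm, stays; level with some 70 to 105 mm underneath.
- wedge_tip (a point): Middle of the wedge's thin end at its underside, (0, 75, 0) mm in the wedge's frame.
- wedge_butt (a point): Middle of the wedge's thick end face, (0, -75, 17.5) mm in the wedge's frame.
- offcut: Flat wooden offcut, 40 x 90 x 18 mm, not part of the job. Origin: centre of its underside.
- tub: White plastic tub with a red lid, 100 mm across, 89 mm high, not part of the job. Origin: centre of its underside.
- tin: Small yellow round tin with a brown lid, 64 mm across, 44 mm high, not part of the job. Origin: centre of its underside.
Mind the look-alikes: they are no part of the job. What is shaped like the wedge but blue, pink or turquoise is not meant.

How it is judged (in metres and radians):
On the way:
1. the wedge lies flat on the bench with its thin end under the low edge (y of wedge_tip in the frame of low_edge above 0.003 m and angle between wedge's own z axis and vertical below 0.06 rad and height (world z) of wedge below 0.01 m), for 0.05 s.
At the end, for the whole second after the job is handed in: Bubble within 1.75 mm of the middle, plate level all round (0.7 deg), at rest, not shoved (level moved under 15 mm), its low end carried by the wedge (over 2 N), which lies flat on the bench, let go, at rest, square to the edge within 11 deg, its tip within 30 mm of the middle (y of bubble_mid in the frame of tube_mid between -0.00175 and 0.00175 m and angle between plate's own z axis and vertical below 0.012 rad and angular speed of plate below 0.02 rad/s and contact force between wedge and plate above 2 N and angle between wedge's own z axis and vertical below 0.04 rad and height (world z) of wedge below 0.006 m and linear speed of wedge below 0.01 m/s and x of wedge_tip in the frame of low_edge between -0.03 and 0.03 m and angle between the y axis of wedge and the y axis of plate, either way round below 0.2 rad and distance of level from where it was at the start of the episode below 0.015 m); the robot touches nothing.
It fails at once if the robot presses on the plate or the level (more than 3 N) (contact force between any of the fingers, the arm and plate above 3 N).
It fails at once if the wedge is forced against the plate (more than 24 N) (contact force between wedge and plate above 24 N).
It fails at once if the plate is shoved along (the level on it moves more than 15 mm) (distance of level from where it was at the start of the episode above 0.015 m).
It fails at once if the tub, the tin or the offcut is shifted more than 25 mm (distance of any of tub, tin, offcut from where it was at the start of the episode above 0.025 m).
It also fails if it takes over 64 s, if anything falls off the work surface, if the arm or the gripper's body presses on something with over 40 N, if the wrist force passes 120 N, or if a joint passes its speed limit or range.

## Working session

There is one attempt and no reset: what is moved stays moved. The work goes in short steps, Python scripts to look and compute and a tool call to move; the robot and the scene stay as the last step left them, time stands still between calls to the robot, and variables do not carry over. Pictures are saved under pics/ and viewed, at most 10 in all, crops included, and the job is handed in when it is done.

Besides the shell and the picture viewer there is one more tool, called after "Request:" in YAML: its name, and indented under it one key for each argument. servo_tool: Moves the arm, as the interface text tells. Its arguments: {"type":"object","properties":{"rows":{"type":"array","items":{"type":"array","items":{"type":"array","items":{"type":"number"}}}},"newtons":{"type":"number"}},"required":["rows"]}

```bash
mkdir -p pics; cat > h.py <<'E'
import numpy as np, cv2
from station import r, vision
def ray(f,u,v):
    K=np.array([[f['fx'],0,f['cx']],[0,f['fy'],f['cy']],[0,0,1.]])
    p=cv2.undistortPoints(np.array([[[u,v]]],float),K,np.array([f['k1'],0,0,0,0.]))[0,0] if 0 else None
    xd=np.array([(u-f['cx'])/f['fx'],(v-f['cy'])/f['fy']]); x=xd.copy()
    for _ in range(20): x=xd/(1+f['k1']*(x@x))
    R=np.array(f['R']);t=np.array(f['t'])
    return -R.T@t, R.T@np.array([x[0],x[1],1])
def onz(f,u,v,z):
    o,d=ray(f,u,v); return o+d*(z-o[2])/d[2]
def proj(f,X):
    c=np.array(f['R'])@np.array(X)+np.array(f['t']); x=c[:2]/c[2]; x=x*(1+f['k1']*(x@x))
    return f['fx']*x[0]+f['cx'],f['fy']*x[1]+f['cy']
E
python3 - <<'E'
from h import *
o=r.observe();print({k:np.round(o[k],3) for k in('t','position','eef_rot','force')})
fs=[vision.grab_frame(n) for n in('scene','top')]
for n,f in zip(('scene','top'),fs):
    print(n,f['fx'],f['k1'],-np.array(f['R']).T@f['t']); cv2.imwrite(f'pics/{n}0.png',f['color'])
    cv2.imwrite(f'pics/{n}0b.png',cv2.resize(f['color'],(800,600),interpolation=2))
E
```

```text
{'t': np.float64(0.0), 'position': array([ 0.247, -0.491,  0.222]), 'eef_rot': array([-1.79935e+02, -3.00000e-03,  2.66890e+01]), 'force': array([0.336, 0.285, 0.171])}
scene 454.26357291122605 -0.022881125078443226 [ 1.32658174 -0.09406256  1.03821849]
top 370.2901485406484 -0.07927316647327902 [0.47710379 0.01537413 1.08922632]
```

View pics/top0b.png

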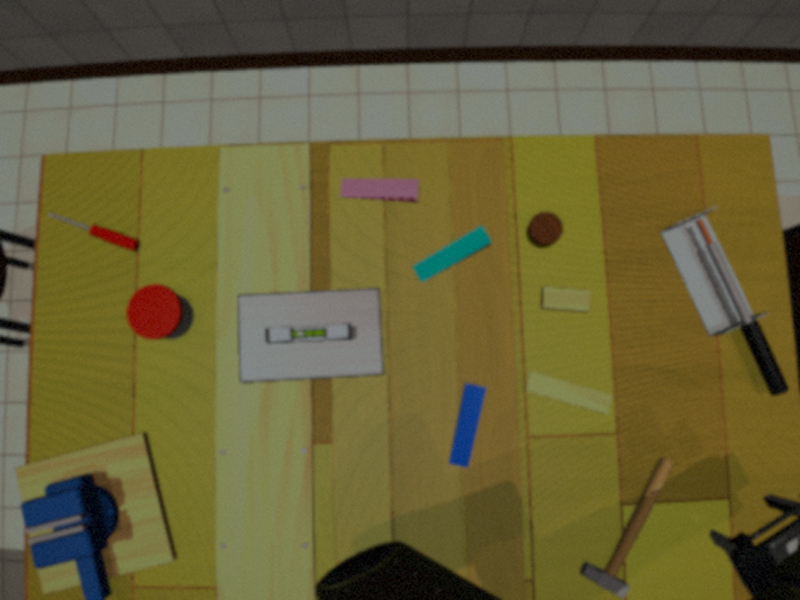

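View pics/scene0b.png

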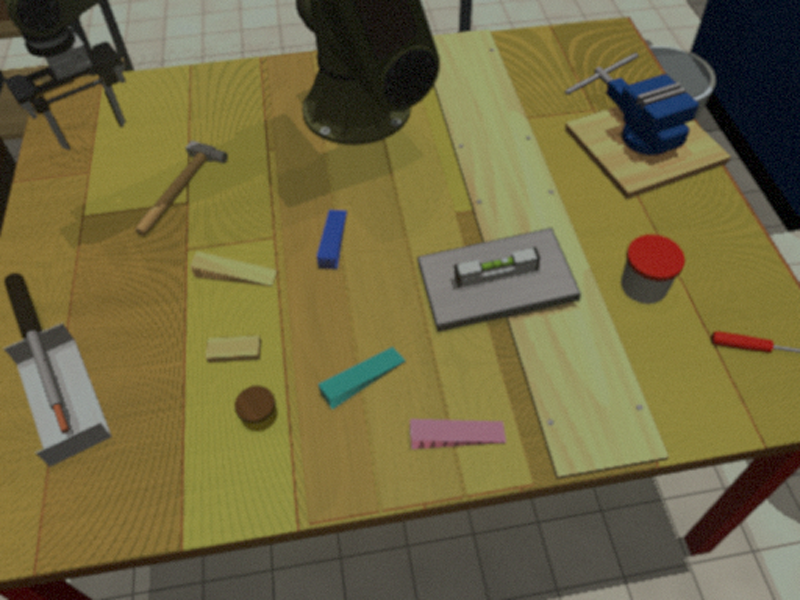

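Top view: plate at (310,335) with its low edge on the right at x≈383; the beech wedge is pale at (570,392), the offcut at (567,299), the blue and turquoise look-alikes at (468,425) and (452,253). Next I'll enlarge the wedge in both views, and the level.

```bash
python3 - <<'E'
from h import *
t=cv2.imread('pics/top0.png');s=cv2.imread('pics/scene0.png')
a=cv2.resize(t[225:275,325:405],(800,500),interpolation=0)[:, :400*2]
a=cv2.resize(t[230:270,330:400],(400,228),interpolation=0)
b=cv2.resize(s[155:190,115:185],(400,200),interpolation=0)
c=cv2.resize(t[180:250,145:250],(400,267),interpolation=0)
d=cv2.resize(s[145:215,260:375],(400,243),interpolation=0)
im=np.zeros((520,800,3),np.uint8)
im[:228,:400]=a;im[:200,400:]=b;im[240:507,:400]=c;im[240:483,400:]=d
cv2.imwrite('pics/crop.png',im)
hsv=cv2.cvtColor(t,cv2.COLOR_BGR2HSV);h2=cv2.cvtColor(s,cv2.COLOR_BGR2HSV)
print(hsv[251,335:395:5].tolist(),hsv[243,335:395:5].tolist());print(h2[172,120:180:5].tolist())
E
```

```text
[[23, 168, 114], [30, 132, 122], [32, 107, 131], [32, 101, 137], [32, 103, 134], [33, 103, 138], [32, 104, 133], [31, 113, 129], [29, 109, 133], [29, 114, 127], [31, 118, 128], [28, 147, 127]] [[22, 174, 107], [32, 105, 133], [31, 107, 129], [33, 102, 135], [33, 114, 132], [28, 134, 126], [27, 156, 124], [28, 165, 119], [28, 176, 120], [28, 173, 121], [28, 168, 123], [28, 171, 119]]
[[26, 152, 141], [19, 124, 109], [23, 109, 133], [27, 103, 149], [26, 102, 152], [29, 99, 149], [31, 93, 157], [32, 93, 157], [31, 95, 156], [33, 92, 160], [31, 95, 153], [26, 117, 142]]
```

View pics/crop.png

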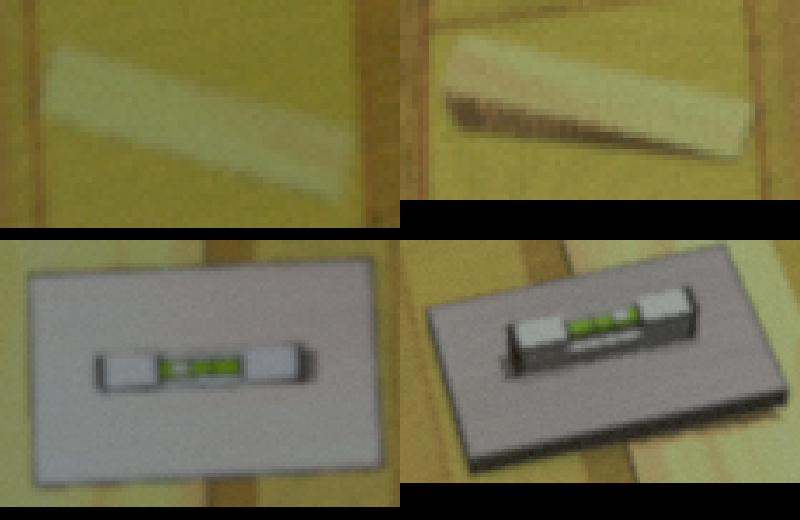

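```bash
python3 - <<'E'
from h import *
t=vision.grab_frame('top');hsv=cv2.cvtColor(cv2.GaussianBlur(t['color'],(3,3),0),cv2.COLOR_BGR2HSV)
def quad(m,box):
    x0,y0,x1,y1=box;M=np.zeros(m.shape,np.uint8);M[y0:y1,x0:x1]=m[y0:y1,x0:x1]
    M=cv2.morphologyEx(M,cv2.MORPH_CLOSE,np.ones((5,5),np.uint8)) 
    c=max(cv2.findContours(M,0,1)[0],key=cv2.contourArea)
    return cv2.boxPoints(cv2.minAreaRect(c)),cv2.contourArea(c)
s=hsv[...,1]
w,a=quad(((s<140)&(hsv[...,0]>20)).astype(np.uint8)*255,(330,230,400,272)); print('wedge',w.round(1).tolist(),a)
right=w[:,0]>w[:,0].mean()
tip=np.mean([onz(t,*p,.005) for p in w[~right]],0);butt=np.mean([onz(t,*p,.035) for p in w[right]],0)
d=tip-butt;print('tip',tip,'butt',butt,'len',np.hypot(*d[:2]),'yaw of y axis',np.degrees(np.arctan2(-d[0],d[1])))
for e in (~right,right): print('width',np.linalg.norm(np.subtract(*[onz(t,*p,.02) for p in w[e]])))
p,a=quad((s<70).astype(np.uint8)*255,(140,170,255,255)); print('plate',p.round(1).tolist(),a)
R=p[:,0]>p[:,0].mean()
lo=[onz(t,*q,.033) for q in p[R]];hi=[onz(t,*q,.046) for q in p[~R]]
print(lo,hi);L=np.mean(lo,0);H=np.mean(hi,0);d=H-L
print('low',L,'len',np.linalg.norm(d),'width',np.linalg.norm(lo[0]-lo[1]),'yaw',np.degrees(np.arctan2(-d[0],d[1])))
for n,b in (('off',(340,175,385,205)),):
    q,a=quad((s<140).astype(np.uint8)*255,b);print(n,[onz(t,*x,.018).round(3).tolist() for x in q])
H_=hsv[...,0]
for n,lo_,hi_,b in(('blue',105,130,(280,235,320,305)),('turq',75,100,(255,135,320,185))):
    q,a=quad(((H_>lo_)&(H_<hi_)&(s>100)).astype(np.uint8)*255,b);print(n,[onz(t,*x,.02).round(3).tolist() for x in q])
E
```

```text
wedge [[334.70001220703125, 250.0], [338.79998779296875, 236.3000030517578], [392.5, 252.39999389648438], [388.3999938964844, 266.1000061035156]] 704.5
tip [ 0.46663599 -0.21093015  0.005     ] butt [ 0.41640326 -0.3559813   0.035     ] len 0.153502978686222 yaw of y axis -19.101506191808998
width 0.04103076044939221
width 0.04111256138256724
plate [[149.39999389648438, 188.1999969482422], [242.3000030517578, 183.3000030517578], [245.3000030517578, 240.39999389648438], [152.39999389648438, 245.3000030517578]] 5031.0
[array([0.64623358, 0.05904107, 0.033     ]), array([0.48222618, 0.05420418, 0.033     ])] [array([0.63767568, 0.32578855, 0.046     ]), array([0.47477137, 0.31601571, 0.046     ])]
low [0.56422988 0.05662263 0.033     ] len 0.264720147982453 width 0.16407870823512066 yaw 1.7352470247284415
off [[0.599, -0.242, 0.018], [0.642, -0.248, 0.018], [0.632, -0.339, 0.018], [0.589, -0.333, 0.018]]
blue [[0.323, -0.06, 0.02], [0.464, -0.095, 0.02], [0.456, -0.13, 0.02], [0.315, -0.095, 0.02]]
turq [[0.686, -0.004, 0.02], [0.761, -0.138, 0.02], [0.728, -0.155, 0.02], [0.653, -0.021, 0.02]]
```

```bash
cat >> h.py <<'E'
def go(xyz,yaw):
    o=r.observe();p=np.array(o['position']);y=np.radians(o['eef_rot'][2]);d=np.array(xyz)-p
    c,s=np.cos(y),np.sin(y)
    print('t',round(float(o['t']),2),'pos',p.round(4),'yaw',round(o['eef_rot'][2],2),'shift mm',(1000*np.array([c*d[0]+s*d[1],s*d[0]-c*d[1],-d[2]])).round(1),'turn',round(-((yaw-o['eef_rot'][2]+180)%360-180),1))
E
python3 -c "
from h import *
go((.424,-.333,.1),70.9)"
```

```text
t 0.15 pos [ 0.247  -0.4912  0.222 ] yaw 26.69 shift mm [229.2 -61.9 122. ] turn -44.2
```

The manual's scale: shifts go in shares of 100 cm and turns go in shares of 45 degrees. Converting my numbers, 229 mm / 1000 = 0.229, 122 mm / 1000 = 0.122, -44.2 degrees / 45 = -0.9822.

Request:
servo_tool:
  rows:
    - [[70, 0.023, -0.006, 0.012, -0.1333], [70, 0.05, -0.014, 0.027, -0.2667], [70, 0.08, -0.022, 0.043, -0.4], [70, 0.11, -0.03, 0.06, -0.5333], [70, 0.14, -0.038, 0.076, -0.6667], [70, 0.17, -0.046, 0.092, -0.8], [70, 0.2, -0.054, 0.107, -0.9111], [70, 0.22, -0.059, 0.117, -0.9778], [70, 0.229, -0.062, 0.122, -0.9822], [70, 0.229, -0.062, 0.122, -0.9822], [70, 0.229, -0.062, 0.122, -0.9822], [70, 0.229, -0.062, 0.122, -0.9822]]

```text
t: 1.15
position: [0.4232, -0.3342, 0.1012]
eef_rot: [180.0, 0.0, 70.8]
force: [-0.4, -0.3, 0.3]
grip_width: 0.0698
grasp_force: 0.0
```

```bash
python3 -c "
from h import *
go((.424,-.333,.023),70.9);print(r.observe()['grip_width'])"
```

```text
t 1.15 pos [ 0.4232 -0.3342  0.1012] yaw 70.75 shift mm [ 1.4  0.3 78.2] turn -0.1
0.06976600446154546
```

Request:
servo_tool:
  rows:
    - [[70, 0, 0, 0.012, 0], [70, 0, 0, 0.026, 0], [70, 0, 0, 0.04, 0], [70, 0, 0, 0.054, 0], [70, 0, 0, 0.066, 0], [70, 0, 0, 0.074, 0], [70, 0, 0, 0.077, 0], [70, 0, 0, 0.077, 0], [70, 0, 0, 0.077, 0], [30, 0, 0, 0.077, 0], [30, 0, 0, 0.077, 0], [30, 0, 0, 0.077, 0], [30, 0, 0, 0.077, 0], [30, 0, 0, 0.077, 0], [30, 0, 0, 0.077, 0], [30, 0, 0, 0.077, 0], [30, 0, 0, 0.077, 0], [30, 0, 0, 0.077, 0]]
  newtons: 25

```text
t: 2.65
position: [0.4239, -0.3332, 0.0236]
eef_rot: [180.0, 0.0, 70.9]
force: [0.0, 0.5, 2.4]
grip_width: 0.0356
grasp_force: 25.0
```

In the tool's units: 239 mm / 1000 = 0.239, 230 mm / 1000 = 0.23, -20.8 degrees / 45 = -0.4622.

Request:
servo_tool:
  rows:
    - [[30, 0, 0, -0.006, 0], [30, 0, 0, -0.018, 0], [30, 0, 0, -0.034, 0], [30, 0.008, 0.002, -0.048, 0], [30, 0.022, 0.007, -0.058, -0.0444], [30, 0.042, 0.013, -0.06, -0.0889], [30, 0.066, 0.02, -0.06, -0.1556], [30, 0.092, 0.027, -0.06, -0.2], [30, 0.118, 0.035, -0.06, -0.2444], [30, 0.144, 0.043, -0.06, -0.2889], [30, 0.17, 0.05, -0.06, -0.3333], [30, 0.194, 0.057, -0.06, -0.3778], [30, 0.214, 0.063, -0.06, -0.4222], [30, 0.23, 0.068, -0.06, -0.4489], [30, 0.239, 0.071, -0.06, -0.4622], [30, 0.239, 0.071, -0.06, -0.4622], [30, 0.239, 0.071, -0.06, -0.4622], [30, 0.239, 0.071, -0.06, -0.4622]]

```text
t: 4.15
position: [0.5686, -0.1314, 0.0837]
eef_rot: [-180.0, 0.0, 91.6]
force: [-0.6, -0.4, -1.3]
grip_width: 0.0359
grasp_force: 25.0
```

```bash
python3 - <<'E'
from h import *
go((.569,-.09,.024),91.7)
f=vision.grab_frame('top');s=vision.grab_frame('scene')
im=np.zeros((600,800,3),np.uint8)
im[:300,:]=cv2.resize(f['color'][170:275,140:420],(800,300),interpolation=2)
im[300:,:]=cv2.resize(s['color'][120:225,110:390],(800,300),interpolation=2)
cv2.imwrite('pics/stage.png',im)
E
```

```text
t 4.15 pos [ 0.5686 -0.1314  0.0837] yaw 91.62 shift mm [41.3  1.5 59.7] turn -0.1
```

View pics/stage.png

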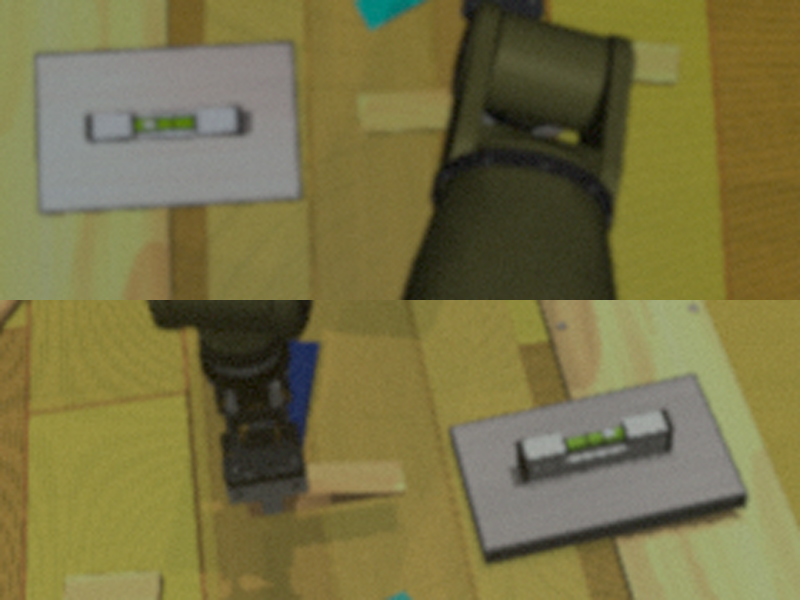

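The wedge is held level, tip at about (358,112) in the upper crop. The plate's near edge is centred at (298,121). I'll check the tip's lateral position.

```bash
python3 - <<'E'
from h import *
f=vision.grab_frame('top')
k=280/800
for p in((358,93),(358,131)): print(onz(f,140+p[0]*k,170+p[1]*k,.064))
for p in((295,43),(301,196)): print(onz(f,140+p[0]*k,170+p[1]*k,.033))
hsv=cv2.cvtColor(f['color'],cv2.COLOR_BGR2HSV);m=((hsv[...,1]<130)&(hsv[...,0]>15)).astype(np.uint8);m[:, :255]=0;m[:,292:]=0;m[:195]=0;m[225:]=0
c=max(cv2.findContours(m,0,1)[0],key=cv2.contourArea);print(cv2.boundingRect(c),cv2.minAreaRect(c))
print([onz(f,*p,.066).round(4).tolist() for p in cv2.boxPoints(cv2.minAreaRect(c))])
E
```

```text
[ 0.58524827 -0.00510949  0.064     ]
[ 0.54820407 -0.00399845  0.064     ]
[0.64104565 0.05635073 0.033     ]
[0.48731544 0.05389699 0.033     ]
(264, 202, 28, 15) ((277.5, 209.0), (14.0, 27.0), 90.0)
[[0.5867, -0.0015, 0.066], [0.5846, -0.0765, 0.066], [0.5456, -0.075, 0.066], [0.5478, -0.0004, 0.066]]
```

In the tool's units: 60 mm / 1000 = 0.06, 59.5 mm / 1000 = 0.0595.

Request:
servo_tool:
  rows:
    - [[30, 0.01, 0, 0.008, 0], [30, 0.022, 0, 0.02, 0], [30, 0.032, 0.001, 0.032, 0], [30, 0.039, 0.001, 0.042, 0], [30, 0.041, 0.001, 0.05, 0], [30, 0.041, 0.001, 0.055, 0], [30, 0.041, 0.001, 0.058, 0], [30, 0.041, 0.001, 0.0595, 0], [30, 0.041, 0.001, 0.06, 0], [30, 0.041, 0.001, 0.06, 0], [30, 0.041, 0.001, 0.06, 0]]

```text
t: 5.22
position: [0.5693, -0.09, 0.0241]
eef_rot: [179.9, 0.0, 91.7]
force: [0.2, -0.4, 3.9]
grip_width: 0.036
grasp_force: 25.0
```

```bash
cat >> h.py <<'E'
def bub(n=4,save=None):
    for cam,z in(('scene',0),('top',0)):
        f=None;acc=0
        for _ in range(n): f=vision.grab_frame(cam);acc=acc+f['color'].astype(float)
        im=acc/n
        box=(300,160,345,205) if cam=='scene' else (165,195,230,230)
        x0,y0,x1,y1=box;c=im[y0:y1,x0:x1]
        if save: cv2.imwrite(f'pics/{save}_{cam}.png',cv2.resize(np.clip(c,0,255).astype(np.uint8),None,fx=8,fy=8,interpolation=0))
        np.save(f'/tmp/{cam}.npy',im)
E
python3 - <<'E'
from h import *
go((.569,-.09,.024),91.7);bub(4)
for cam,(x0,y0,x1,y1) in(('scene',(295,155,350,190)),('top',(165,200,230,225))):
    im=np.load(f'/tmp/{cam}.npy')[y0:y1,x0:x1]
    h=cv2.cvtColor(im.astype(np.uint8),cv2.COLOR_BGR2HSV)
    g=((h[...,1]>90)&(abs(h[...,0].astype(int)-38)<12)).astype(np.uint8)
    print(cam,cv2.boundingRect(g))
    for row in range(*((lambda b:(b[1],b[1]+b[3]))(cv2.boundingRect(g)))): print(''.join('#' if v else '.' for v in g[row]))
a=cv2.resize(np.load('/tmp/scene.npy')[160:190,300:345].astype(np.uint8),(780,520) and (600,400),interpolation=0)
b=cv2.resize(np.load('/tmp/top.npy')[203:218,180:220].astype(np.uint8),(520,195),interpolation=0)
im=np.zeros((600,600,3),np.uint8);im[:400]=a;im[402:597,:520]=b;cv2.imwrite('pics/bub.png',im)
E
```

```text
t 5.22 pos [ 0.5693 -0.09    0.0241] yaw 91.66 shift mm [ 0.  -0.3  0.1] turn -0.0
scene (13, 10, 21, 8)
...............................##......................
..............................###......................
....................######....####.....................
...............############.######.....................
.............##################........................
.............#############.............................
..............#######..................................
..............####.....................................
top (22, 11, 21, 5)
................................##.########......................
......................###.....#############......................
......................###.....#############......................
......................###.....#############......................
......................###........................................
```

View pics/bub.png

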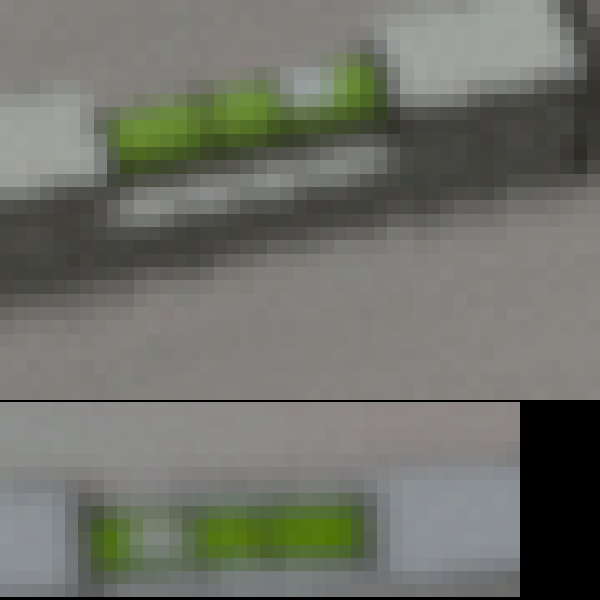

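The bubble sits at the +y stop: in the scene crop at (308,88) with the window at x≈108–388, and in the top crop at (158,540) with the window at x≈88–375. I'll write a subpixel bubble reader and calibrate it on this +14 mm stop.

```bash
cat > b.py <<'E'
from h import *
def read(cam,n=4):
    ims=[vision.grab_frame(cam) for _ in range(n)];f=ims[0]
    im=np.mean([i['color'].astype(np.float32) for i in ims],0)
    x0,y0,x1,y1=(298,145,348,190) if cam=='scene' else (172,195,226,228)
    k=8;c=cv2.resize(im[y0:y1,x0:x1],None,fx=k,fy=k,interpolation=cv2.INTER_CUBIC)
    B,G,R=cv2.split(c);g=(((G-B)>0.25*G)&(G>R*1.08)).astype(np.uint8)
    nl,lab,st,ce=cv2.connectedComponentsWithStats(g);keep=[i for i in range(1,nl) if st[i,4]>100]
    g=np.isin(lab,keep);ys,xs=np.nonzero(g)
    if len(xs)<300: return print(cam,'no green')
    hull=cv2.convexHull(np.c_[xs,ys].astype(np.int32))
    (cx,cy),(w,h),a=cv2.minAreaRect(hull);a=np.radians(a if w>h else a+90)
    u=np.array([np.cos(a),np.sin(a)]);u*=np.sign(u[0])
    if cam=='top':u=-u            # +u towards world +y
    m=np.zeros(g.shape,np.uint8);cv2.fillConvexPoly(m,hull,1)
    yy,xx=np.nonzero(m&~cv2.dilate(g.astype(np.uint8),None))
    wt=np.clip((0.25*G-(G-B))[yy,xx],0,None)
    yy,xx=yy[wt>0],xx[wt>0];wt=wt[wt>0]
    # largest blob of non-green within the window hull
    M=np.zeros(g.shape,np.uint8);M[yy,xx]=1;nl,lab,st,ce=cv2.connectedComponentsWithStats(M)
    s=lambda q:float((np.array(q)-(cx,cy))@u)/k
    P=lambda p:np.array(proj(f,p))
    sc=np.linalg.norm(P((.56,.195,.075))-P((.56,.185,.075)))/10
    # alternative: profile of B/G along axis
    t=np.arange(-14,14.01,.125);pr=[]
    v=np.array([-u[1],u[0]])
    rat=(B/G).astype(np.float32)
    for q in t:
        pts=np.array([(cx,cy)+u*q*k+v*e for e in np.arange(-6,7,2)],np.float32)
        pr.append(cv2.remap(rat,pts[:,0],pts[:,1],1).mean())
    pr=np.array(pr);half=max(w,h)/k/2
    ins=abs(t)<half-1.2;base=np.percentile(pr[ins],25);wp=np.where(ins,np.clip(pr-base-.35*(pr[ins].max()-base),0,None),0)
    b=(t*wp).sum()/wp.sum()
    print(cam,'centre',np.round((x0+cx/k,y0+cy/k),2),'len mm',round(2*half/sc,1),'deg',round(np.degrees(np.arctan2(u[1],u[0])),1),'bubble mm',round(b/sc,2),'peak',round(pr[ins].max(),2),'base',round(base,2),'px/mm',round(sc,3))
    return t/sc,pr
E
cat > rb.py <<'E'
from b import *
import sys
o=r.observe();print('t',round(o['t'],2),'pos',np.round(o['position'],4),'F',np.round(o['force'],1))
for c in('scene','top'):
    q=read(c)
    if q and len(sys.argv)>1: print([(round(a),round(float(b),2)) for a,b in zip(*q)][::5])
E
python3 rb.py v
```

```text
t 5.62 pos [ 0.5694 -0.09    0.0241] F [-0.6 -1.2  6.4]
scene centre [318.42 168.74] len mm 58.8 deg -12.2 bubble mm 13.69 peak 0.82 base 0.36 px/mm 0.356
[(-39, 0.98), (-38, 0.97), (-36, 0.97), (-34, 0.98), (-32, 0.98), (-31, 0.88), (-29, 0.67), (-27, 0.44), (-25, 0.34), (-24, 0.35), (-22, 0.35), (-20, 0.36), (-18, 0.36), (-16, 0.36), (-15, 0.36), (-13, 0.36), (-11, 0.36), (-9, 0.39), (-8, 0.41), (-6, 0.4), (-4, 0.38), (-2, 0.35), (-1, 0.35), (1, 0.34), (3, 0.35), (5, 0.38), (6, 0.48), (8, 0.62), (10, 0.74), (12, 0.77), (13, 0.81), (15, 0.81), (17, 0.77), (19, 0.66), (20, 0.53), (22, 0.42), (24, 0.34), (26, 0.34), (27, 0.44), (29, 0.7), (31, 0.91), (33, 0.99), (34, 0.98), (36, 0.97), (38, 0.97)]
top centre [197.43 213.36] len mm 59.3 deg 177.2 bubble mm 13.95 peak 0.94 base 0.15 px/mm 0.361
[(-39, 1.03), (-37, 1.03), (-35, 1.02), (-34, 1.02), (-32, 0.97), (-30, 0.81), (-28, 0.59), (-27, 0.31), (-25, 0.15), (-23, 0.1), (-21, 0.11), (-20, 0.14), (-18, 0.13), (-16, 0.12), (-15, 0.13), (-13, 0.15), (-11, 0.18), (-9, 0.21), (-8, 0.23), (-6, 0.21), (-4, 0.18), (-2, 0.16), (-1, 0.15), (1, 0.16), (3, 0.22), (4, 0.32), (6, 0.51), (8, 0.69), (10, 0.84), (11, 0.91), (13, 0.94), (15, 0.94), (17, 0.9), (18, 0.82), (20, 0.67), (22, 0.51), (24, 0.31), (25, 0.23), (27, 0.32), (29, 0.58), (30, 0.86), (32, 0.99), (34, 1.03), (36, 1.03), (37, 1.03)]
```

The reader gives 13.7 and 13.95 mm at the 14 mm stop, so it's sound. Now the approach: 20 mm of gap, then slowly under the edge.

In the tool's units: 32 mm / 1000 = 0.032, 31 mm / 1000 = 0.031.

Request:
servo_tool:
  rows:
    - [[30, 0.002, 0, -0.0003, 0], [30, 0.004, 0, -0.0003, 0], [30, 0.006, 0, -0.0003, 0], [30, 0.008, 0, -0.0003, 0], [30, 0.01, 0, -0.0003, 0], [30, 0.012, 0, -0.0003, 0], [30, 0.014, 0, -0.0003, 0], [30, 0.016, 0, -0.0003, 0], [30, 0.018, 0, -0.0003, 0], [30, 0.02, 0, -0.0003, 0], [30, 0.0215, 0, -0.0003, 0], [30, 0.023, 0, -0.0003, 0], [30, 0.0245, 0, -0.0003, 0], [30, 0.026, 0, -0.0003, 0], [30, 0.027, 0, -0.0003, 0], [30, 0.028, 0, -0.0003, 0], [30, 0.029, 0, -0.0003, 0], [30, 0.03, 0, -0.0003, 0], [30, 0.031, 0, -0.0003, 0], [30, 0.032, 0, -0.0003, 0]]
  newtons: 40

```text
t: 7.68
position: [0.5682, -0.0576, 0.0241]
eef_rot: [180.0, 0.0, 91.7]
force: [0.9, -3.2, 5.8]
grip_width: 0.0356
grasp_force: 40.0
```

In the tool's units: 20 mm / 1000 = 0.02, 19 mm / 1000 = 0.019.

Request:
servo_tool:
  rows:
    - [[30, 0.001, 0, 0, 0], [30, 0.002, 0, 0, 0], [30, 0.003, 0, 0, 0], [30, 0.004, 0, 0, 0], [30, 0.005, 0, 0, 0], [30, 0.006, 0, 0, 0], [30, 0.007, 0, 0, 0], [30, 0.008, 0, 0, 0], [30, 0.009, 0, 0, 0], [30, 0.01, 0, 0, 0], [30, 0.011, 0, 0, 0], [30, 0.012, 0, 0, 0], [30, 0.013, 0, 0, 0], [30, 0.014, 0, 0, 0], [30, 0.015, 0, 0, 0], [30, 0.016, 0, 0, 0], [30, 0.017, 0, 0, 0], [30, 0.018, 0, 0, 0], [30, 0.019, 0, 0, 0], [30, 0.02, 0, 0, 0]]

```text
t: 9.35
position: [0.5677, -0.0391, 0.0241]
eef_rot: [179.9, 0.1, 91.7]
force: [0.3, -13.9, 3.9]
grip_width: 0.0356
grasp_force: 40.0
```

```bash
python3 rb.py
```

```text
t 9.35 pos [ 0.5677 -0.0391  0.0241] F [  0.3 -13.9   3.9]
scene centre [318.78 168.5 ] len mm 58.9 deg -12.3 bubble mm 13.2 peak 0.84 base 0.36 px/mm 0.356
top centre [197.   213.32] len mm 58.4 deg 177.1 bubble mm 13.82 peak 0.95 base 0.15 px/mm 0.361
```

In the tool's units: 15 mm / 1000 = 0.015, 14 mm / 1000 = 0.014.

Request:
servo_tool:
  rows:
    - [[30, 0.001, 0, 0, 0], [30, 0.002, 0, 0, 0], [30, 0.003, 0, 0, 0], [30, 0.004, 0, 0, 0], [30, 0.005, 0, 0, 0], [30, 0.006, 0, 0, 0], [30, 0.007, 0, 0, 0], [30, 0.008, 0, 0, 0], [30, 0.009, 0, 0, 0], [30, 0.01, 0, 0, 0], [30, 0.011, 0, 0, 0], [30, 0.012, 0, 0, 0], [30, 0.013, 0, 0, 0], [30, 0.014, 0, 0, 0], [30, 0.015, 0, 0, 0], [30, 0.015, 0, 0, 0]]

```text
t: 11.08
position: [0.5673, -0.0239, 0.0241]
eef_rot: [179.9, 0.1, 91.7]
force: [0.9, -11.9, 5.4]
grip_width: 0.0358
grasp_force: 40.0
```

```bash
python3 rb.py
```

```text
t 11.08 pos [ 0.5673 -0.0239  0.0241] F [  0.9 -11.9   5.4]
scene centre [319.18 168.19] len mm 59.1 deg -11.3 bubble mm 12.83 peak 0.82 base 0.35 px/mm 0.356
top centre [196.64 213.29] len mm 59.1 deg 177.0 bubble mm 13.86 peak 0.94 base 0.16 px/mm 0.361
```

In the tool's units: 15 mm / 1000 = 0.015, 14 mm / 1000 = 0.014.

Request:
servo_tool:
  rows:
    - [[30, 0.001, 0, 0, 0], [30, 0.002, 0, 0, 0], [30, 0.003, 0, 0, 0], [30, 0.004, 0, 0, 0], [30, 0.005, 0, 0, 0], [30, 0.006, 0, 0, 0], [30, 0.007, 0, 0, 0], [30, 0.008, 0, 0, 0], [30, 0.009, 0, 0, 0], [30, 0.01, 0, 0, 0], [30, 0.011, 0, 0, 0], [30, 0.012, 0, 0, 0], [30, 0.013, 0, 0, 0], [30, 0.014, 0, 0, 0], [30, 0.015, 0, 0, 0], [30, 0.015, 0, 0, 0], [30, 0.015, 0, 0, 0], [30, 0.015, 0, 0, 0]]

```text
t: 12.98
position: [0.5668, -0.0089, 0.0241]
eef_rot: [180.0, 0.1, 91.7]
force: [0.0, -12.2, 4.4]
grip_width: 0.0356
grasp_force: 40.0
```

```bash
python3 rb.py
```

```text
t 12.98 pos [ 0.5668 -0.0089  0.0241] F [  0.  -12.2   4.4]
scene centre [319.51 167.9 ] len mm 59.1 deg -10.5 bubble mm 13.27 peak 0.75 base 0.35 px/mm 0.356
top centre [196.11 213.37] len mm 59.0 deg 176.8 bubble mm 13.64 peak 0.94 base 0.15 px/mm 0.361
```

In the tool's units: 12 mm / 1000 = 0.012, 11 mm / 1000 = 0.011.

Request:
servo_tool:
  rows:
    - [[30, 0.001, 0, 0, 0], [30, 0.002, 0, 0, 0], [30, 0.003, 0, 0, 0], [30, 0.004, 0, 0, 0], [30, 0.005, 0, 0, 0], [30, 0.006, 0, 0, 0], [30, 0.007, 0, 0, 0], [30, 0.008, 0, 0, 0], [30, 0.009, 0, 0, 0], [30, 0.01, 0, 0, 0], [30, 0.011, 0, 0, 0], [30, 0.012, 0, 0, 0], [30, 0.012, 0, 0, 0], [30, 0.012, 0, 0, 0], [30, 0.012, 0, 0, 0], [30, 0.012, 0, 0, 0], [30, 0.012, 0, 0, 0]]

```text
t: 14.8
position: [0.5664, 0.0031, 0.0241]
eef_rot: [180.0, 0.1, 91.7]
force: [0.6, -12.3, 5.0]
grip_width: 0.0355
grasp_force: 40.0
```

```bash
python3 rb.py
```

```text
t 14.8 pos [0.5664 0.0031 0.0241] F [  0.6 -12.3   5. ]
scene centre [319.86 167.67] len mm 58.8 deg -10.2 bubble mm 13.2 peak 0.79 base 0.35 px/mm 0.356
top centre [195.89 213.25] len mm 58.5 deg 176.8 bubble mm 13.85 peak 0.94 base 0.15 px/mm 0.361
```

Request:
servo_tool:
  rows:
    - [[30, 0.001, 0, 0, 0], [30, 0.002, 0, 0, 0], [30, 0.003, 0, 0, 0], [30, 0.004, 0, 0, 0], [30, 0.005, 0, 0, 0], [30, 0.006, 0, 0, 0], [30, 0.007, 0, 0, 0], [30, 0.008, 0, 0, 0], [30, 0.009, 0, 0, 0], [30, 0.01, 0, 0, 0], [30, 0.011, 0, 0, 0], [30, 0.012, 0, 0, 0], [30, 0.012, 0, 0, 0], [30, 0.012, 0, 0, 0], [30, 0.012, 0, 0, 0], [30, 0.012, 0, 0, 0], [30, 0.012, 0, 0, 0], [30, 0.012, 0, 0, 0], [30, 0.012, 0, 0, 0], [30, 0.012, 0, 0, 0]]

```text
t: 16.87
position: [0.5661, 0.0151, 0.0241]
eef_rot: [180.0, 0.1, 91.7]
force: [0.5, -13.1, 5.0]
grip_width: 0.0361
grasp_force: 40.0
```

```bash
python3 rb.py
```

```text
t 16.87 pos [0.5661 0.0151 0.0241] F [  0.5 -13.1   5. ]
scene centre [320.09 167.39] len mm 58.7 deg -9.7 bubble mm 11.72 peak 0.84 base 0.35 px/mm 0.356
top centre [195.51 213.28] len mm 59.0 deg 176.6 bubble mm 11.7 peak 0.95 base 0.16 px/mm 0.361
```

In the tool's units: 9 mm / 1000 = 0.009, 8 mm / 1000 = 0.008.

Request:
servo_tool:
  rows:
    - [[30, 0.001, 0, 0, 0], [30, 0.002, 0, 0, 0], [30, 0.003, 0, 0, 0], [30, 0.004, 0, 0, 0], [30, 0.005, 0, 0, 0], [30, 0.006, 0, 0, 0], [30, 0.007, 0, 0, 0], [30, 0.008, 0, 0, 0], [30, 0.009, 0, 0, 0], [30, 0.009, 0, 0, 0], [30, 0.009, 0, 0, 0], [30, 0.009, 0, 0, 0], [30, 0.009, 0, 0, 0], [30, 0.009, 0, 0, 0], [30, 0.009, 0, 0, 0], [30, 0.009, 0, 0, 0], [30, 0.009, 0, 0, 0], [30, 0.009, 0, 0, 0], [30, 0.009, 0, 0, 0], [30, 0.009, 0, 0, 0]]

```text
t: 18.93
position: [0.5658, 0.0241, 0.0241]
eef_rot: [180.0, 0.1, 91.7]
force: [0.1, -12.9, 4.8]
grip_width: 0.0358
grasp_force: 40.0
```

```bash
python3 rb.py
```

```text
t 18.93 pos [0.5658 0.0241 0.0241] F [  0.1 -12.9   4.8]
scene centre [320.32 167.25] len mm 58.3 deg -9.5 bubble mm 3.04 peak 0.78 base 0.35 px/mm 0.356
top centre [195.12 213.28] len mm 59.0 deg 176.8 bubble mm 2.16 peak 0.97 base 0.11 px/mm 0.361
```

In the tool's units: 2.4 mm / 1000 = 0.0024, 1.6 mm / 1000 = 0.0016.

Request:
servo_tool:
  rows:
    - [[30, 0.0008, 0, 0, 0], [30, 0.0016, 0, 0, 0], [30, 0.0024, 0, 0, 0], [30, 0.0024, 0, 0, 0], [30, 0.0024, 0, 0, 0], [30, 0.0024, 0, 0, 0], [30, 0.0024, 0, 0, 0], [30, 0.0024, 0, 0, 0], [30, 0.0024, 0, 0, 0], [30, 0.0024, 0, 0, 0], [30, 0.0024, 0, 0, 0], [30, 0.0024, 0, 0, 0], [30, 0.0024, 0, 0, 0], [30, 0.0024, 0, 0, 0], [30, 0.0024, 0, 0, 0], [30, 0.0024, 0, 0, 0]]

```text
t: 20.67
position: [0.5658, 0.0264, 0.0241]
eef_rot: [180.0, 0.1, 91.7]
force: [0.7, -13.9, 4.8]
grip_width: 0.0357
grasp_force: 40.0
```

```bash
python3 rb.py
```

```text
t 20.67 pos [0.5658 0.0264 0.0241] F [  0.7 -13.9   4.8]
scene centre [320.38 167.22] len mm 58.3 deg -9.7 bubble mm 1.07 peak 0.78 base 0.34 px/mm 0.356
top centre [195.11 213.26] len mm 59.0 deg 176.7 bubble mm 0.79 peak 0.97 base 0.1 px/mm 0.361
```

In the tool's units: 0.8 mm / 1000 = 0.0008, 0.4 mm / 1000 = 0.0004.

Request:
servo_tool:
  rows:
    - [[30, 0.0004, 0, 0, 0], [30, 0.0008, 0, 0, 0], [30, 0.0008, 0, 0, 0], [30, 0.0008, 0, 0, 0], [30, 0.0008, 0, 0, 0], [30, 0.0008, 0, 0, 0], [30, 0.0008, 0, 0, 0], [40, 0.0008, 0, 0, 0], [50, 0.0008, 0, 0, 0], [56, 0.0008, 0, 0, 0], [56, 0.0008, 0, 0, 0], [56, 0.0008, 0, 0, 0], [56, 0.0008, 0, 0, 0], [56, 0.0008, 0, 0, 0], [56, 0.0008, 0, 0, 0], [56, 0.0008, 0, 0, 0], [56, 0.0008, 0, 0, 0], [56, 0.0008, 0, 0, 0], [56, 0.0008, 0, 0, 0], [56, 0.0008, 0, 0, 0]]

```text
t: 22.73
position: [0.5654, 0.0286, 0.0237]
eef_rot: [-180.0, -0.0, 91.7]
force: [-0.1, 0.2, -0.0]
grip_width: 0.056
grasp_force: 0.0
```

```bash
python3 rb.py
```

```text
t 22.73 pos [0.5654 0.0286 0.0237] F [-0.1  0.2 -0. ]
scene centre [320.41 167.2 ] len mm 58.6 deg -9.6 bubble mm -0.02 peak 0.74 base 0.34 px/mm 0.356
top centre [195.06 213.28] len mm 58.7 deg 176.6 bubble mm -0.18 peak 0.95 base 0.11 px/mm 0.361
```

The bubble is centred and the wedge let go. I'll rise straight up, back off, and check.

In the tool's units: -200 mm / 1000 = -0.2, -190 mm / 1000 = -0.19.

Request:
servo_tool:
  rows:
    - [[56, 0, 0, -0.003, 0], [56, 0, 0, -0.01, 0], [56, 0, 0, -0.02, 0], [56, 0, 0, -0.035, 0], [56, 0, 0, -0.055, 0], [56, -0.005, 0, -0.075, 0], [56, -0.02, 0, -0.095, 0], [56, -0.045, 0, -0.11, 0], [56, -0.075, 0, -0.12, 0], [56, -0.105, 0, -0.125, 0], [56, -0.135, 0, -0.125, 0], [56, -0.165, 0, -0.125, 0], [56, -0.19, 0, -0.125, 0], [56, -0.2, 0, -0.125, 0], [56, -0.2, 0, -0.125, 0], [56, -0.2, 0, -0.125, 0]]

```text
t: 24.47
position: [0.5713, -0.1708, 0.1492]
eef_rot: [180.0, -0.0, 91.7]
force: [-0.7, 0.8, -0.5]
grip_width: 0.0562
grasp_force: 0.0
```

```bash
python3 rb.py; python3 rb.py; python3 - <<'E'
from h import *
f=vision.grab_frame('top');s=vision.grab_frame('scene')
im=np.zeros((600,800,3),np.uint8)
im[:300,:]=cv2.resize(f['color'][170:275,140:420],(800,300),interpolation=2)
im[300:,:]=cv2.resize(s['color'][120:225,110:390],(800,300),interpolation=2)
cv2.imwrite('pics/end.png',im)
E
```

```text
t 24.47 pos [ 0.5713 -0.1708  0.1492] F [-0.7  0.8 -0.5]
scene centre [320.41 167.2 ] len mm 58.7 deg -9.7 bubble mm 0.01 peak 0.74 base 0.35 px/mm 0.356
top centre [195.05 213.26] len mm 58.7 deg 176.7 bubble mm -0.21 peak 0.95 base 0.1 px/mm 0.361
t 24.87 pos [ 0.5714 -0.1708  0.1488] F [ 0.2  0.4 -0.2]
scene centre [320.4  167.18] len mm 58.6 deg -9.5 bubble mm -0.1 peak 0.74 base 0.35 px/mm 0.356
top centre [195.06 213.28] len mm 58.7 deg 176.6 bubble mm -0.22 peak 0.95 base 0.11 px/mm 0.361
```

View pics/end.png

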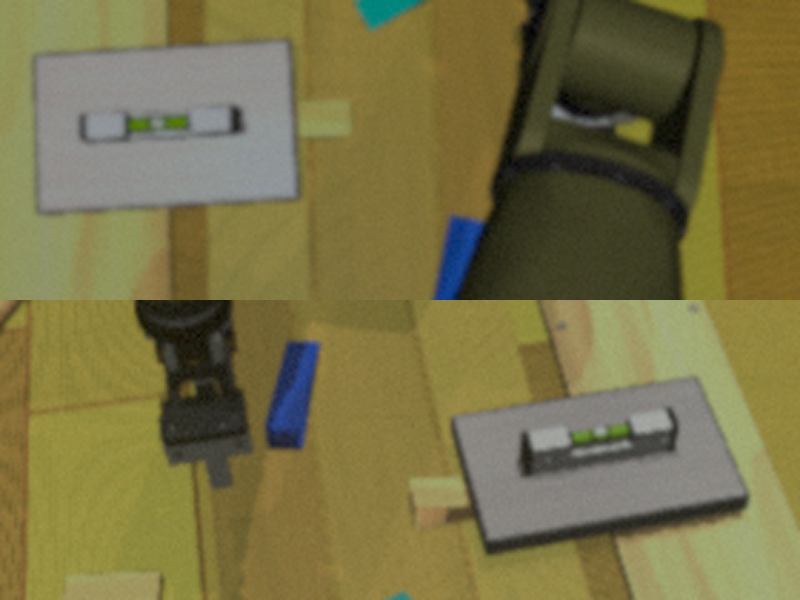

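The wedge sits square under the middle of the low edge (wedge row ≈118, edge middle ≈120). The bubble is centred in both views and the arm is clear of everything.

```bash
python3 -c "
from station import r
print(r.finish_job())"
```

```text
the job is handed in; nothing more can be done
None
```

The wedge is in place under the middle of the low edge and let go, the bubble reads within about 0.2 mm of centre in both views, and the job was handed in at about 25 s; no verdict came back.

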